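# Set up the banding wheel: lid on the jar, hand rest clamped at its mark

### The job

Get the banding station ready for lining the jar's lid: set the jar's own lid (the larger of the two loose lids) down gently onto the jar on the wheel so it sits seated and level, the jar staying in the middle of the wheel. Then take hold of the hand rest by its open clamp lever, raise it until the top edge of its sleeve is level with the rubber ring on the column, and hold it at that mark while you swing the lever fully closed. Finish still gripping the lever, holding the rest at the mark; do not let go, and leave the other ware alone.

Things in the scene. Friction and masses are not known exactly. Their poses are not given: they have to be found in the camera images.
- lid_knob (a point): The jar's lid, white ceramic, loose, 0.17 kg: disc 108 mm across, 7 mm thick; under it a flange 85 mm across, 10 mm deep, on which it stands; on top a knob 26 mm across, 20 to 54 mm above the flange's underside. This point: inside the knob, 42 mm above the flange's underside (the table at the start), 32 mm above the disc's underside, which rests on the jar's rim. z up.
- jar_rim (a point): Centre of the mouth of the white ceramic jar, level with its rim, z up. The jar is loose (0.55 kg), 85 mm tall, 108 mm across its belly, mouth 92 mm wide inside; it stands in the middle of the banding wheel, rim 135 mm above the table. The lid's flange has 3 mm of room all round in the mouth. Seated, lid_knob is 32 mm above this point.
- wheel: Banding wheel (low turntable) for decorating pots: cast foot and a flat ringed metal head 180 mm across, top 50 mm above the table; the head turns freely, the foot stands fast. Origin: on the table, on the wheel's axis.
- rest (a joint): Height (m) of the sliding hand rest above its lowest position, where it sits at the start; travel 0.092. It is an aluminium sleeve 38 mm across, 70 mm tall, on an upright steel column (19 mm across, top 232 mm above the table) with a heavy fixed foot; it carries a wooden arm reaching 212 mm towards the wheel, and the clamp lever. 0.47 kg; lifting takes about 6 N; it sinks back when not held.
- sleeve_top (a point): Centre of the top edge of the hand rest's sleeve, on the column's axis; it rises with the rest (130 mm above the table at the start). The frame's y points along the wooden arm, z up.
- mark_edge (a point): Underside of the black rubber marker ring (27 mm across, 4 mm thick) that sits fixed on the column above the sleeve, on the column's axis: the top edge of the sleeve belongs level with this point.
- lever (a joint): Opening (rad) of the cam clamp lever: 0 fully closed, on its stop; 1.5 wide open; 1.0 to 1.35 at the start. It swings level about an upright pin on the sleeve, closing anticlockwise seen from above, and rises and sinks with the rest. It stays where it is left; about 2 N at its grip turns it. Closed, it points straight away from the wooden arm (-y of sleeve_top).
- lever_grip (a point): Centre of the lever's black paddle, the part to take hold of: 80 mm long, 34 mm tall, 13 mm thick, standing on edge, to be pinched across its thickness from above. 75 mm from the lever's pin, 96 mm above the table at the start. x points along the lever away from the pin, y across its thickness, z up.
- lever_pin (a point): The upright pin about which the lever swings, at the paddle's mid-height; 30 mm towards -x and 32 mm towards -y from the column's axis in sleeve_top's frame. It rises with the rest.
- teapot_lid_knob (a point): Bystander: a smaller white ceramic lid, 68 mm across with a knob 18 mm across, 42 mm tall; it does not belong to this jar. Point: in its knob, 31 mm above the table. To be left alone.
- saucer: Bystander: marbled saucer 120 mm across, 18 mm tall. Origin: centre of its underside.
- paint_jar: Bystander: amber glass paint jar, 48 mm across, 62 mm tall. Origin: centre of its underside.
- brush: Bystander: paint brush 200 mm long lying on the table.

How it is judged:
By the outcome, as a careful person would: the job done as asked, in the order asked, and still so for the second after the job is handed in, while the arm keeps its last pose, push and grip.
It also fails if it takes over 54 s, if anything falls off the work surface, if the arm or the gripper's body presses on something with over 40 N, if the wrist force passes 120 N, or if a joint passes its speed limit or range.

### The arm

A 6-joint arm with a two-finger parallel gripper is mounted at the origin on the work surface. World frame = base frame: x ahead of the robot, y to its left, z up, the work surface at z = 0. Lengths are in mm, angles in rad, forces in N, time in s.
With the tool pointing down it reaches from about 300 to 775 mm from the base axis. Payload 14.6 kg.
Tool frame: the origin (TCP) lies on the mounting face of the last link; the fingertips stand 199 mm ahead of it and the grasp point (between the pads) lies 180 mm ahead of it; z points along the fingers, y is the line along which they close (so a half turn about z gives the same grasp; the last joint's range is limited). The gripper opens to 94 mm and grips with 3 to 60 N. Pads are 16 mm wide; open, the fingers measure 119 mm over their backs; the gripper's body (75 mm by 177 mm) begins 78 mm behind the grasp point.
Start: joints at [1.153, 0.3, 1.521, -0, 1.321, -0.067], TCP at [189.005, 516.496, 404.646] pointing down, gripper open.
Joint ranges: [-3.03, 3.03], [-0.79, 2.21], [0.23, 2.52], [-1.04, 4.18], [0, 3.07], [-2.55, 2.55]. Speed limits (rad/s): [2.22, 2.22, 2.57, 3.14, 3.14, 3.14].

### API

Orientations are given as [roll, pitch, yaw] about the fixed x, y, z axes, in that order (R = Rz(yaw) Ry(pitch) Rx(roll)).
In Python, from cell import manip gives the robot as it stands. The module is installed in compiled form; this text tells all that it offers.
- The arm moves only by the shell command python3 -m creep 'ROWS' [FORCE]. ROWS is a JSON object of lists of equal length, an entry for each row: "slide": the shift along the world's x, y, z in cm, a list of three; "turn": the turn about the world's z in rad; "claw": the opening, from 0 (shut) to 1 (fully open). A call has 1 to 8 rows; each row shifts and turns the commanded pose from where the row before left it; what a row does not reach is not made up. A row lasts 1/8 s, in which the tool goes at most 62.5 mm and 10.7 degrees, less where a joint would pass 70% of its speed; a pose out of reach is approached as far as the arm can. A call with a gripper value outside its range is refused whole. The fingers move at their own pace and stop on an object; FORCE is the grip in N (left out, the last holds). Time passes only in rows, so rows that do not move let the fingers close. It gives the time, the measured TCP pose, the force, the opening and the grip force at its end, in the units of the state.
- manip.read_state(): the state, without advancing time (a new reading comes with each control period).
- manip.camera(name): name is "scene" or "top" or "wrist"; returns (picture, depth): 420x560x3 uint8, red, green, blue; 420x560 float32, mm along the optical axis (not along the pixel's ray), 0 where there is no reading.
- manip.calibration(name): a dict with "intrinsics" (3x3 intrinsics, pixels), "k1" (the pictures are not rectified: a ray, as slopes to the right and down, at radius r is drawn at 1 + k1 r^2 times it, then the intrinsics apply), "pose" (4x4, takes a point from camera to world coordinates). Camera axes: x right, y up, looking along -z (the intrinsics and any distortion apply to the point x, -y, -z); pixel columns grow to the right and rows downward; lengths in mm; the calibration is good to about 2 mm. A picture is of the moment at which its call begins: read the wrist's pose just before it. calibration takes no time and is no camera call; for the wrist camera it gives the pose at the moment of the call.
- manip.sign_off(): hands the job in; it is judged then, once.
Trained networks look in the newest picture that a camera, given by its name, has taken for a name from the list of things; names that differ only in an ending like _2 or _b are one class to them, and where a whole thing is asked for, a point or a joint stands for the part that bears it (a point fixed in the world has none). Each returns a list of dicts, best first, with "score" (0 to 1); they miss things now and then, are a little off and sometimes report something else, mostly with a low value. They report only what shows in the picture. A call takes as long as a camera call.
- manip.cut_out(query, camera): "mask" (420x560 bool, what is visible of it) and "position" ([column, row] in pixels, amid what is visible of it).
The state is a dict: "clock": time; "joints": joint angles; "qd": joint speeds; "effort": joint torques, N m; "eef_pos": TCP position; "eef_rot": TCP orientation; "wrist_force": force on the tool from outside, world axes, zero at the start; "moment": the same for the moment, N m; "finger_gap": finger opening in mm; "finger_force": force on a finger pad.
Only numpy, scipy, OpenCV 4.12 (cv2) and the standard library are available. Lean on these libraries where they do the work, as an engineer would, in place of code of your own. Each camera call takes 0.05 s, during which the arm holds its last target. There are 200 camera calls.

## Working session

There is one attempt and no reset: what is moved stays moved. The work goes in short steps, Python scripts to look and compute and a shell command to move; the robot and the scene stay as the last step left them, time stands still between calls to the robot, and variables do not carry over. Pictures are saved under pics/ and viewed, at most 13 in all, crops included, and the job is handed in when it is done.

```bash
mkdir -p pics; cat > h.py <<'E'
import numpy as np, cv2
from cell import manip
def deproj(cal,px,depth):
    K=np.array(cal["intrinsics"]);px=np.asarray(px,float).reshape(-1,1,2)
    u=cv2.undistortPoints(px,K,np.array([cal["k1"],0,0,0,0.]))[:,0]
    d=np.asarray(depth,float).reshape(-1)
    P=np.c_[u[:,0]*d,-u[:,1]*d,-d]
    T=np.array(cal["pose"]);return P@T[:3,:3].T+T[:3,3]
def proj(cal,P):
    T=np.linalg.inv(np.array(cal["pose"]));p=np.atleast_2d(P)@T[:3,:3].T+T[:3,3]
    q=np.c_[p[:,0],-p[:,1],-p[:,2]]
    return cv2.projectPoints(q,np.zeros(3),np.zeros(3),np.array(cal["intrinsics"]),np.array([cal["k1"],0,0,0,0.]))[0][:,0]
def cloud(cal,depth,mask):
    r,c=np.nonzero(mask&(depth>0));return deproj(cal,np.c_[c,r],depth[r,c])
def save(n,img): cv2.imwrite("pics/"+n+".png",img[:,:,::-1])
def circ(P):
    A=np.c_[2*P[:,:2],np.ones(len(P))];s=np.linalg.lstsq(A,(P[:,:2]**2).sum(1),rcond=None)[0]
    return s[:2],np.sqrt(s[2]+s[:2]@s[:2])
E
python3 - <<'E'
from h import *
np.set_printoptions(precision=1,suppress=True)
ims=[]
for cam in ["scene","top"]:
    im,d=manip.camera(cam);cal=manip.calibration(cam);ims.append(im)
    print(cam,np.array(cal["pose"])[:3,3])
    for q in ["lid_knob","jar_rim","wheel","rest","lever","lever_grip","teapot_lid_knob","saucer","paint_jar","brush","mark_edge","sleeve_top","lever_pin"]:
        for r in manip.cut_out(q,cam)[:2]:
            P=cloud(cal,d,r["mask"])
            print(q,round(r["score"],2),np.array(r["position"]),len(P),np.median(P,0) if len(P) else "",P.min(0) if len(P) else "",P.max(0) if len(P) else "")
save("s0",ims[0]);save("t0",ims[1])
print(manip.read_state())
E
```

```text
scene [1030.7  -23.8  989.6]
lid_knob 0.84 [399.1 205.7] 980 [510.  378.1  17.8] [447.7 330.1  -0.9] [557.4 433.9  57.1]
jar_rim 0.79 [326.  224.2] 1554 [560.2 152.7  95.2] [496.   96.6  47.4] [630.1 198.7 139.8]
wheel 0.84 [322.1 248.2] 1882 [612.6 134.5  50.3] [460.   62.8  -4.4] [664.4 256.7 139.3]
rest 0.82 [223.1 232.7] 2131 [ 570.7 -106.1  123.9] [ 359.  -245.8   -1.9] [607.6  37.4 231.7]
lever 0.72 [176.6 197.5] 154 [ 456.9 -209.8  111.8] [ 359.  -245.8   -1.9] [ 567.1 -181.8  193.2]
lever_grip 0.46 [180.7 202. ] 203 [ 464.8 -209.6  111.7] [ 401.6 -238.7   -3.1] [ 567.1 -180.7  233. ]
teapot_lid_knob 0.65 [261.3 199.6] 397 [437.6  -3.6  17.9] [386.5 -36.9  -2.3] [466.1  29.7  45.9]
saucer 0.57 [316.5 180.5] 1015 [366.5 180.    9.9] [311.3 119.3  -0.6] [429.1 237.2  24.3]
saucer 0.36 [224.5 232.9] 2014 [571.9 -99.8 124.2] [ 381.2 -242.5   -4.1] [607.6  36.9 193.2]
paint_jar 0.84 [434.6 250. ] 392 [657.3 426.7  58.6] [629.4 411.    7.7] [674.6 455.4  66.9]
brush 0.94 [140.6 201.7] 729 [ 390.3 -336.6   18.1] [ 301.3 -443.9   -3.1] [ 441.9 -268.2   25.4]
sleeve_top 0.62 [227.3 233
[... 1427 characters left out ...]
6 -268.8   28. ]
mark_edge 0.74 [340.8 204.3] 1856 [ 560.5 -106.6  124.2] [ 412.  -237.4   -6.1] [605.1  37.6 137.8]
sleeve_top 0.97 [341.8 206.1] 1887 [ 560.9 -111.   124. ] [ 412.  -248.4   -7.4] [638.8  39.7 140.1]
lever_pin 0.7 [380.6 239.7] 334 [ 467.8 -207.5  110.1] [ 412.  -245.9   -6.1] [ 535.9 -190.   120.3]
{'clock': 1.4, 'joints': array([ 1.2,  0.3,  1.5, -0. ,  1.3, -0.1]), 'qd': array([-0.,  0.,  0.,  0., -0., -0.]), 'effort': array([ -0. , -53.2, -35.3,   0.1,   0. ,  -0. ]), 'eef_pos': array([189. , 516.5, 404.7]), 'eef_rot': array([3.1, 0. , 2.8]), 'wrist_force': array([-0.2,  0.6, -0.3]), 'moment': array([-0.,  0., -0.]), 'finger_force': 0.0, 'finger_gap': 93.98741970975435}
```

View pics/s0.png

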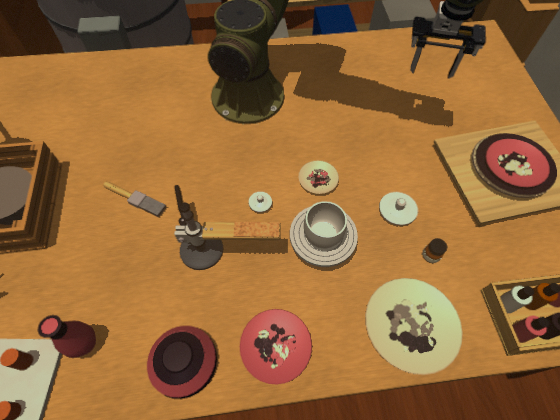

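View pics/t0.png

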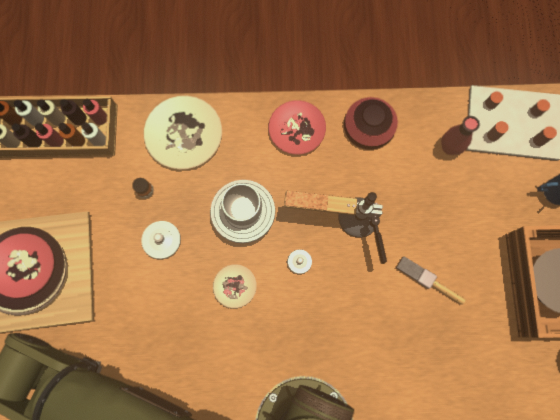

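The scene view shows the large lid at (399,207), the jar on the wheel at (326,225), the rest column at (200,240) with its lever pointing up to (178,190), and the small lid at (261,200). I'll move above the lid.

```bash
python3 -m creep '{"slide":[[4.5,-1.9,0],[4.5,-1.9,0],[4.5,-1.9,0],[4.5,-1.9,0],[4.5,-1.9,0],[4.5,-1.9,0],[4.3,-2.0,0],[0,0,0]],"turn":[0,0,0,0,0,0,0,0],"claw":[0.5,0.5,0.5,0.5,0.5,0.5,0.5,0.5]}' 15
python3 - <<'E'
from h import *
np.set_printoptions(precision=3,suppress=True)
s=manip.read_state();print(s["eef_pos"],s["eef_rot"],s["clock"])
for cam in ["wrist","top","scene"]:
    im,d=manip.camera(cam);cal=manip.calibration(cam)
    if cam=="wrist": save("w1",im);print(np.array(cal["pose"]))
    rr,cc=np.mgrid[:420,:560]
    P=deproj(cal,np.c_[cc.ravel(),rr.ravel()],d.ravel());ok=d.ravel()>0
    def near(x,y,r,z0,z1): 
        return P[ok&(np.hypot(P[:,0]-x,P[:,1]-y)<r)&(P[:,2]>z0)&(P[:,2]<z1)]
    k=near(502,382,70,35,70); l=near(502,382,70,10,30)
    print(cam,"knob",len(k),k.mean(0) if len(k) else "", "disc bbox",(l.min(0)+l.max(0))/2 if len(l) else "", np.ptp(l,axis=0) if len(l) else "")
    r=near(572,153,75,128,150)
    if len(r)>20: print("rim",len(r),circ(r),np.median(r[:,2]))
    w=near(572,153,120,42,56)
    if len(w)>20:
        m,_=cv2.minEnclosingCircle(w[:,:2].astype(np.float32)),0;print("wheel",m)
    c=near(570,-185,60,140,260)
    if len(c): print("column",len(c),c.mean(0),c.min(0),c.max(0))
    a=near(570,-80,120,115,135); a=a[a[:,1]>-140]
    if len(a): print("arm",len(a),cv2.fitLine(a[:,:2].astype(np.float32),cv2.DIST_HUBER,0,.01,.01).ravel(),a[:,:2].max(0),a[:,:2].min(0))
    g=near(475,-207,75,104,122)
    if len(g): print("lever",len(g),cv2.minAreaRect(g[:,:2].astype(np.float32)),g.mean(0),cv2.fitLine(g[:,:2].astype(np.float32),cv2.DIST_HUBER,0,.01,.01).ravel())
E
```

```text
clock: 2.4
eef_pos: [504.2, 380.8, 403.9]
eef_rot: [-3.141, -0.0, 2.787]
wrist_force: [-1.4, 0.5, -0.1]
finger_gap: 47.0
finger_force: 0.0
[504.245 380.833 403.935] [-3.141 -0.     2.787] 2.4
[[  0.346  -0.901  -0.262 425.937]
 [  0.938   0.332   0.098 410.626]
 [ -0.001  -0.279   0.96  385.726]
 [  0.      0.      0.      1.   ]]
wrist knob 388 [500.201 386.732  52.254] disc bbox [502.081 386.027  19.292] [106.961 107.38   11.185]
rim 635 (array([573.248, 153.778]), np.float64(48.44234665853072)) 134.73019381841644
wheel ((563.7696533203125, 156.54324340820312), 89.57583618164062)
top knob 0  disc bbox [514.293 352.728  18.469] [74.737 45.76  16.799]
rim 265 (array([574.773, 150.087]), np.float64(48.674542636768216)) 135.06673352952043
wheel ((572.774658203125, 152.45330810546875), 90.34901428222656)
column 155 [ 553.217 -170.786  206.005] [ 543.115 -185.125  141.405] [ 567.523 -160.873  237.461]
arm 1129 [  0.143   0.99  571.396 -51.818] [606.438  37.655] [ 539.365 -139.727]
lever 305 ((483.0320739746094, -213.36094665527344), (136.21636962890625, 49.377037048339844), 19.432514190673828) [ 484.867 -205.689  112.646] [   0.991    0.132  478.52  -206.298]
scene knob 77 [507.364 380.069  49.061] disc bbox [503.117 383.791  19.921] [108.855 108.567  19.661]
rim 324 (array([577.1  , 149.627]), np.float64(48.67877560554192)) 134.03069858543734
wheel ((573.8857421875, 152.24951171875), 90.45817565917969)
column 247 [ 562.153 -172.027  199.427] [ 546.469 -186.66   140.726] [ 569.466 -161.103  235.691]
arm 1257 [  0.15    0.989 577.475 -51.853] [608.214  37.736] [ 542.315 -139.965]
lever 210 ((481.4093933105469, -207.03729248046875), (136.4379119873047, 24.765344619750977), 1.6645797491073608) [ 487.124 -208.931  112.732] [   0.997    0.079  481.81  -209.098]
```

View pics/w1.png

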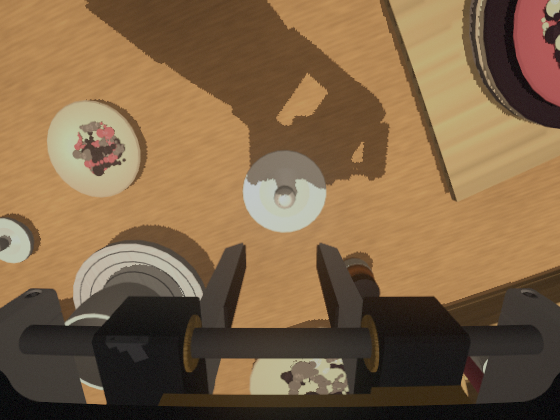

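The wrist view shows the lid with its knob at (285,195), the jar and wheel at lower left, and nothing crowding the lid. Descending to the knob and gripping it.

```bash
python3 -m creep '{"slide":[[-0.25,0.4,-4],[0,0,-5],[0,0,-4],[0,0,-3],[0,0,-2],[0,0,0]],"turn":[0,0,0,0,0,0],"claw":[0.6,0.6,0.6,0.6,0.6,0.6]}' 15
python3 -m creep '{"slide":[[0,0,0],[0,0,0],[0,0,0],[0,0,0]],"turn":[0,0,0,0],"claw":[0.1,0.1,0.1,0.1]}' 15
python3 -c "
from h import *
im,d=manip.camera('wrist');save('w2',im)"
```

```text
clock: 3.3
eef_pos: [498.9, 386.9, 223.9]
eef_rot: [-3.14, -0.001, 2.792]
wrist_force: [0.6, -0.4, 0.5]
finger_gap: 56.6
finger_force: 0.0
clock: 3.8
eef_pos: [499.6, 386.5, 225.2]
eef_rot: [3.141, 0.0, 2.791]
wrist_force: [-0.8, 0.4, 3.6]
finger_gap: 25.4
finger_force: 15.0
```

View pics/w2.png

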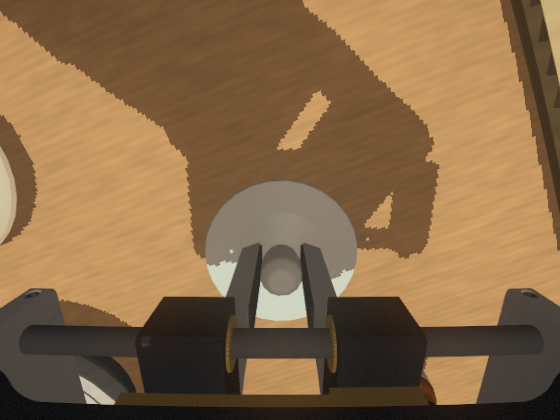

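The lid is gripped: its knob sits between the pads at (281,275), gap 25 mm. Lifting it, then pausing beside the jar to see both in one view.

```bash
python3 -m creep '{"slide":[[0,0,1.5],[0,0,4.5],[0,0,4.5],[0,0,4.5],[2,-2,3.5],[4,-3.5,1.5],[4,-3.5,0],[2.5,-2.6,0]],"turn":[0,0,0,0,0,0,0,0],"claw":[0.1,0.1,0.1,0.1,0.1,0.1,0.1,0.1]}' 20
python3 -m creep '{"slide":[[0,0,0],[0,0,0],[0,0,0]],"turn":[0,0,0],"claw":[0.1,0.1,0.1]}'
cat > m.py <<'E'
from h import *
np.set_printoptions(precision=2,suppress=True)
s=manip.read_state();im,d=manip.camera("wrist");cal=manip.calibration("wrist")
save("w3",im);t=s["eef_pos"];print(t,s["eef_rot"])
rr,cc=np.mgrid[:420,:560];P=deproj(cal,np.c_[cc.ravel(),rr.ravel()],d.ravel());ok=d.ravel()>0
def near(x,y,r,z0,z1): return ok&(np.hypot(P[:,0]-x,P[:,1]-y)<r)&(P[:,2]>z0)&(P[:,2]<z1)
r=P[near(574,152,70,129,142)]
c,R=circ(r); 
for _ in range(5):
    e=np.hypot(*(r[:,:2]-c).T); k=abs(e-R)<4; c,R=circ(r[k])
print("rim",k.sum(),c,R,"rel tcp",c-t[:2])
z=t[2]-180-42
l=P[near(t[0],t[1],75,z+3,z+28)]
h=cv2.convexHull(l[:,:2].astype(np.float32))[:,0];
m=near(t[0],t[1],70,z+3,z+28).reshape(420,560)
print("lid n",len(l),l.min(0),l.max(0),cv2.minEnclosingCircle(l[:,:2].astype(np.float32)),"z0",z)
rr_=manip.cut_out("lid_knob","wrist")
for q in rr_[:2]: print(q["score"],q["position"])
# plane fit of the disc for tilt
A=np.c_[l[:,:2]-t[:2],np.ones(len(l))];sl=np.linalg.lstsq(A,l[:,2],rcond=None)[0];print("plane",sl)
c2,R2=circ(h);print("hullcirc",c2,R2,c2-t[:2])
E
python3 m.py
```

```text
clock: 4.85
eef_pos: [625.7, 268.7, 425.4]
eef_rot: [3.142, 0.0, 2.79]
wrist_force: [-0.8, 0.2, -2.0]
finger_gap: 25.2
finger_force: 20.0
clock: 5.22
eef_pos: [623.8, 271.4, 425.1]
eef_rot: [3.141, 0.0, 2.792]
wrist_force: [0.2, 1.1, -1.6]
finger_gap: 25.3
finger_force: 20.0
[623.77 271.41 425.08] [3.14 0.   2.79]
rim 2167 [575.68 152.94] 48.36603608978247 rel tcp [ -48.09 -118.47]
lid n 11639 [574.23 216.93 212.72] [681.32 323.91 231.01] ((627.600830078125, 269.88836669921875), 54.0589599609375) z0 203.07927395375276
0.73 [280.1, 236.7]
plane [ -0.    -0.   218.71]
hullcirc [627.68 270.17] 53.467314976493206 [ 3.91 -1.24]
```

View pics/w3.png

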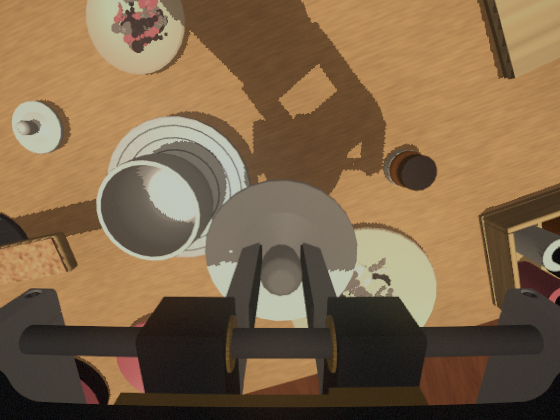

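The lid hangs level in the grip at (281,250), with the open jar at (150,210). Relative shift needed is about (-52,-117) mm.

```bash
python3 -m creep '{"slide":[[-1.3,-3,0],[-1.3,-3,0],[-1.3,-3,0],[-1.3,-2.7,0],[0,0,-2.5],[0,0,-2],[0,0,-1],[0,0,0]],"turn":[0,0,0,0,0,0,0,0],"claw":[0.1,0.1,0.1,0.1,0.1,0.1,0.1,0.1]}'
python3 - <<'E'
from h import *
np.set_printoptions(precision=2,suppress=True)
ts=[manip.read_state()["eef_pos"]]
for cam in ["wrist","scene","top"]:
    im,d=manip.camera(cam);cal=manip.calibration(cam);t=manip.read_state()["eef_pos"];ts.append(t)
    if cam=="scene": save("s4",cv2.resize(im[140:300,220:440],None,fx=3,fy=3))
    rr,cc=np.mgrid[:420,:560];P=deproj(cal,np.c_[cc.ravel(),rr.ravel()],d.ravel());ok=d.ravel()>0
    z=t[2]-225
    l=P[ok&(np.hypot(P[:,0]-575,P[:,1]-152)<70)&(P[:,2]>z+8)&(P[:,2]<z+22)]
    print(cam,len(l),cv2.minEnclosingCircle(l[:,:2].astype(np.float32)),np.median(l[:,2]),z+17)
    r=P[ok&(np.hypot(P[:,0]-575,P[:,1]-152)<70)&(P[:,2]>129)&(P[:,2]<z+2)]
    print(" rim",len(r),circ(r) if len(r)>10 else "")
    w=P[ok&(np.hypot(P[:,0]-575,P[:,1]-152)<110)&(P[:,2]>44)&(P[:,2]<55)]
    print(" wheel",cv2.minEnclosingCircle(w[:,:2].astype(np.float32)))
print(np.array(ts))
E
```

```text
clock: 6.32
eef_pos: [572.4, 153.8, 369.5]
eef_rot: [-3.141, -0.001, 2.791]
wrist_force: [0.9, -0.1, -1.8]
finger_gap: 25.0
finger_force: 20.0
wrist 11241 ((576.35888671875, 152.3951873779297), 53.94226837158203) 163.5975491706801 162.17526921803926
 rim 226 (array([578.12, 150.77]), np.float64(52.59776532404681))
 wheel ((573.2737426757812, 153.9995880126953), 89.31043243408203)
scene 1076 ((576.5510864257812, 150.74148559570312), 54.35584259033203) 162.40800811864057 162.48384229575248
 rim 135 (array([576.57, 149.68]), np.float64(49.14813118184554))
 wheel ((574.435791015625, 151.96144104003906), 89.85585021972656)
top 0 ((0.0, 0.0), 0.0) nan 162.56786095977264
 rim 0 
 wheel ((571.8067626953125, 73.44279479980469), 40.06743240356445)
[[572.43 153.81 369.5 ]
 [572.52 153.75 370.18]
 [572.56 153.72 370.48]
 [572.57 153.66 370.57]]
  return _methods._mean(a, axis=axis, dtype=dtype,
  ret = ret.dtype.type(ret / rcount)
```

View pics/s4.png

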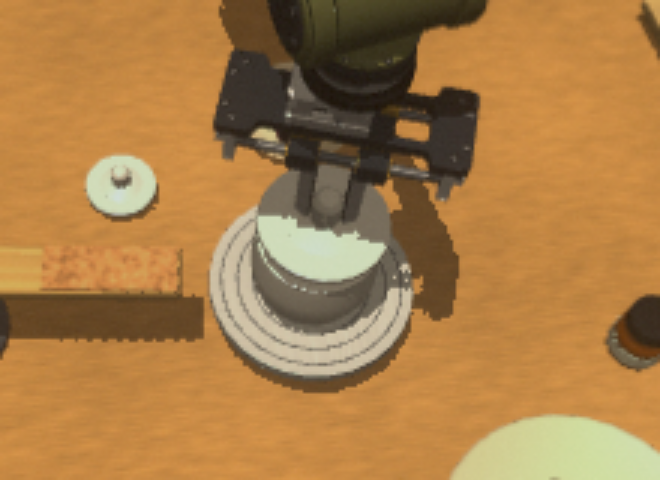

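The crop shows the lid hanging centred over the jar on the wheel; both cameras put it within about 1 mm. Lowering.

```bash
python3 -m creep '{"slide":[[0,0,-0.7],[0,0,-0.3],[0,0,-0.2],[0,0,-0.2],[0,0,-0.1],[0,0,0],[0,0,0]],"turn":[0,0,0,0,0,0,0],"claw":[0.1,0.1,0.1,0.1,0.1,0.1,0.1]}'
python3 -m creep '{"slide":[[0,0,-0.15],[0,0,-0.1],[0,0,0],[0,0,0]],"turn":[0,0,0,0],"claw":[0.1,0.1,0.1,0.1]}'
```

```text
clock: 7.35
eef_pos: [572.5, 153.5, 354.7]
eef_rot: [3.141, 0.0, 2.791]
wrist_force: [0.1, -0.6, -1.0]
finger_gap: 25.2
finger_force: 20.0
clock: 7.85
eef_pos: [572.5, 153.5, 352.2]
eef_rot: [3.142, 0.0, 2.791]
wrist_force: [-0.1, 0.4, -0.8]
finger_gap: 25.7
finger_force: 20.0
```

```bash
python3 -m creep '{"slide":[[0,0,-0.1],[0,0,-0.1],[0,0,0],[0,0,0]],"turn":[0,0,0,0],"claw":[0.1,0.1,0.1,0.1]}'
python3 -m creep '{"slide":[[0,0,-0.05],[0,0,0],[0,0,0]],"turn":[0,0,0],"claw":[0.1,0.1,0.1]}'
```

```text
clock: 8.35
eef_pos: [572.5, 153.5, 350.2]
eef_rot: [3.142, 0.0, 2.791]
wrist_force: [-0.7, -0.1, -0.0]
finger_gap: 25.2
finger_force: 20.0
clock: 8.72
eef_pos: [572.5, 153.5, 350.1]
eef_rot: [3.141, 0.001, 2.791]
wrist_force: [-3.0, -1.2, 5.5]
finger_gap: 25.2
finger_force: 20.0
```

Contact at the expected seat height (350). Releasing and checking.

```bash
python3 -m creep '{"slide":[[0,0,0.03],[0,0,0],[0,0,0],[0,0,0.5],[0,0,2],[0,0,4],[0,0,4],[0,0,0]],"turn":[0,0,0,0,0,0,0,0],"claw":[0.45,0.45,0.45,0.45,0.45,0.45,0.45,0.45]}'
python3 - <<'E'
from h import *
np.set_printoptions(precision=2,suppress=True)
for cam in ["wrist","scene"]:
    im,d=manip.camera(cam);cal=manip.calibration(cam)
    rr,cc=np.mgrid[:420,:560];P=deproj(cal,np.c_[cc.ravel(),rr.ravel()],d.ravel());ok=d.ravel()>0
    l=P[ok&(np.hypot(P[:,0]-575,P[:,1]-152)<60)&(P[:,2]>130)&(P[:,2]<150)]
    A=np.c_[l[:,:2]-[575,152],np.ones(len(l))];sl=np.linalg.lstsq(A,l[:,2],rcond=None)[0]
    print(cam,len(l),cv2.minEnclosingCircle(l[:,:2].astype(np.float32)),np.median(l[:,2]),"plane",sl)
    w=P[ok&(np.hypot(P[:,0]-575,P[:,1]-152)<110)&(P[:,2]>44)&(P[:,2]<55)]
    print(" wheel",cv2.minEnclosingCircle(w[:,:2].astype(np.float32)))
    # column / rest / lever
    c=P[ok&(np.hypot(P[:,0]-565,P[:,1]+180)<60)&(P[:,2]>205)&(P[:,2]<260)]
    if len(c): print("coltop",len(c),c.mean(0),c.min(0),c.max(0))
    if cam=="scene": save("s5",cv2.resize(im[140:300,140:420],None,fx=2.8,fy=2.8))
E
```

```text
clock: 9.72
eef_pos: [572.3, 153.5, 458.5]
eef_rot: [3.139, 0.005, 2.791]
wrist_force: [0.5, 0.1, -0.2]
finger_gap: 42.1
finger_force: 0.0
wrist 7132 ((575.7590942382812, 151.5481414794922), 54.03697967529297) 141.54024426735225 plane [ -0.    -0.   141.77]
 wheel ((572.1021728515625, 152.99375915527344), 89.82843780517578)
scene 1258 ((575.9010009765625, 150.47866821289062), 54.745452880859375) 142.60461680459736 plane [ -0.01   0.   142.65]
 wheel ((574.5368041992188, 152.10699462890625), 89.6037368774414)
coltop 114 [ 560.47 -172.52  225.8 ] [ 546.42 -182.66  205.15] [ 567.96 -163.    235.39]
```

View pics/s5.png

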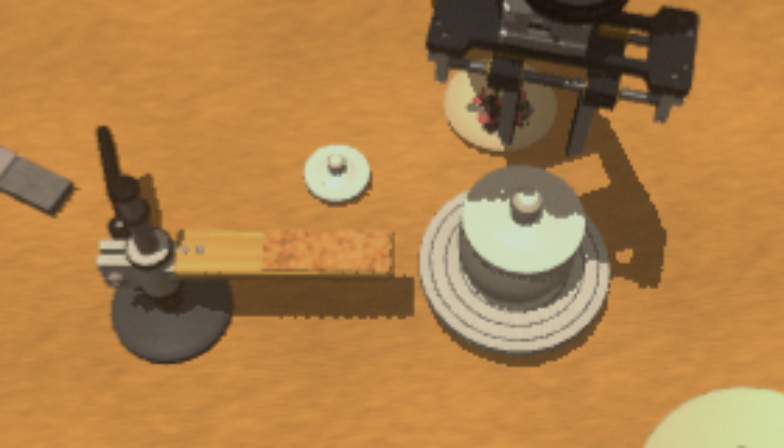

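The crop shows the lid on the jar: measured level at z≈142, centred within 2 mm of the wheel axis. The lever points up-left from the column at (145,240) of the crop. Moving to view the lever.

```bash
python3 -m creep '{"slide":[[-1.5,-4.5,0],[-1.5,-4.5,0],[-1.5,-4.5,0],[-1.5,-4.5,0],[-1.5,-4.5,0],[-1.5,-4.5,0],[-1.5,-4.5,0],[-1.5,-4.5,0]],"turn":[-0.18,-0.18,-0.18,-0.18,-0.18,-0.18,-0.18,-0.18],"claw":[0.4,0.4,0.4,0.4,0.4,0.4,0.4,0.4]}'
python3 -m creep '{"slide":[[0,0,0],[0,0,0],[0,0,0],[0,0,0],[0,0,0],[0,0,0],[0,0,0],[0,0,0]],"turn":[-0.18,-0.18,-0.18,-0.18,-0.18,-0.18,-0.1,0],"claw":[0.4,0.4,0.4,0.4,0.4,0.4,0.4,0.4]}'
python3 - <<'E'
from h import *
np.set_printoptions(precision=2,suppress=True)
s=manip.read_state();print(s["eef_pos"],s["eef_rot"],s["joints"])
im,d=manip.camera("wrist");cal=manip.calibration("wrist");save("w6",im)
np.savez("w6.npz",im=im,d=d,pose=cal["pose"])
print(np.array(cal["pose"]),cal["intrinsics"],cal["k1"])
rr,cc=np.mgrid[:420,:560];P=deproj(cal,np.c_[cc.ravel(),rr.ravel()],d.ravel());ok=d.ravel()>0
dark=im.reshape(-1,3).max(1)
for n,r in [("lever",manip.cut_out("lever_grip","wrist")),("rest",manip.cut_out("rest","wrist"))]:
    for q in r[:2]:
        Q=P[ok&q["mask"].ravel()];print(n,q["score"],q["position"],len(Q),Q.min(0),Q.max(0))
g=P[ok&(P[:,2]>100)&(P[:,2]<120)&(dark<90)&(P[:,0]<535)&(P[:,0]>400)&(abs(P[:,1]+205)<50)]
print("g",len(g),cv2.minAreaRect(g[:,:2].astype(np.float32)),np.median(g[:,2]))
c=P[ok&(np.hypot(P[:,0]-560,P[:,1]+173)<45)&(P[:,2]>115)&(P[:,2]<245)]
h,e=np.histogram(c[:,2],np.arange(115,245,3));print(np.c_[e[:-1],h].astype(int).tolist())
t=c[c[:,2]>225];print("top",len(t),cv2.minEnclosingCircle(t[:,:2].astype(np.float32)),t[:,2].max())
E
```

```text
clock: 10.82
eef_pos: [451.8, -207.9, 453.8]
eef_rot: [-3.14, -0.001, 1.345]
wrist_force: [1.0, 0.4, 0.5]
finger_gap: 37.9
finger_force: 0.0
clock: 11.82
eef_pos: [452.5, -206.5, 453.9]
eef_rot: [-3.14, 0.001, 0.172]
wrist_force: [0.1, -0.9, 0.8]
finger_gap: 37.5
finger_force: 0.0
[ 452.51 -206.5   453.9 ] [-3.14  0.    0.17] [-0.5   0.15  1.59  0.    1.4   0.9 ]
[[   0.17    0.95    0.28  533.25]
 [  -0.99    0.16    0.05 -191.89]
 [  -0.     -0.28    0.96  435.59]
 [   0.      0.      0.      1.  ]] [[292.61   0.   280.8 ]
 [  0.   292.61 213.04]
 [  0.     0.     1.  ]] -0.03747733839742271
lever 0.61 [282.2, 179.8] 1233 [ 375.97 -232.04    0.34] [ 533.68 -189.38  117.34]
lever 0.42 [270.3, 105.3] 167 [ 544.58 -185.46  192.85] [ 562.62 -165.    196.65]
rest 0.72 [178.8, 67.9] 11438 [ 387.52 -231.54    0.34] [634.8  105.48 194.59]
g 1165 ((474.44036865234375, -208.3720703125), (119.82575988769531, 21.49802017211914), 9.569945335388184) 113.37369449262343
[[115, 28], [118, 408], [121, 251], [124, 755], [127, 91], [130, 554], [133, 10], [136, 1], [139, 1], [142, 0], [145, 0], [148, 0], [151, 0], [154, 0], [157, 0], [160, 0], [163, 0], [166, 0], [169, 0], [172, 0], [175, 0], [178, 0], [181, 0], [184, 0], [187, 0], [190, 2], [193, 188], [196, 18], [199, 5], [202, 5], [205, 3], [208, 0], [211, 0], [214, 0], [217, 0], [220, 0], [223, 0], [226, 10], [229, 84], [232, 869], [235, 21], [238, 0], [241, 0]]
top 984 ((557.0794677734375, -172.75865173339844), 11.310281753540039) 235.61641088635372
```

View pics/w6.png

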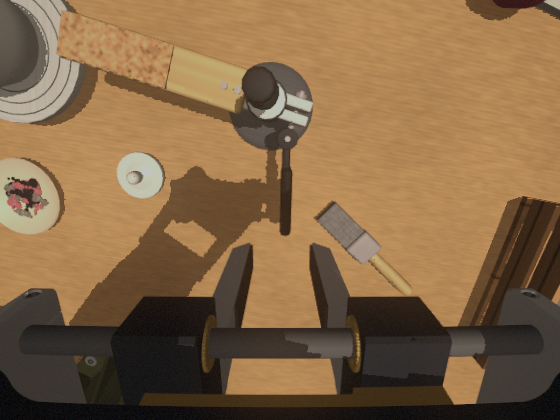

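The wrist view shows the lever hanging nearly image-vertical: pin (287,137), paddle (287,170)-(285,235). The column cap is at (261,85) with the ring just below it. Computing grip and mark height.

```bash
python3 - <<'E'
from h import *
np.set_printoptions(precision=2,suppress=True)
z=np.load("w6.npz");im,d=z["im"],z["d"];cal=dict(manip.calibration("wrist"));cal["pose"]=z["pose"]
rr,cc=np.mgrid[:420,:560];P=deproj(cal,np.c_[cc.ravel(),rr.ravel()],d.ravel());ok=d.ravel()>0
c=P[ok&(np.hypot(P[:,0]-557,P[:,1]+173)<30)]
for a,b in [(127,135),(188,200),(226,238)]:
    q=c[(c[:,2]>a)&(c[:,2]<b)];print(a,len(q),np.percentile(q[:,2],[10,50,90]),circ(q))
a=c[(c[:,2]>127)&(c[:,2]<135)]
m=ok&(P[:,2]>108)&(P[:,2]<118)&(P[:,0]<500)&(P[:,0]>395)&(abs(P[:,1]+208)<40)
for thr in (60,):
    g=P[m];f=cv2.fitLine(g[:,:2].astype(np.float32),cv2.DIST_HUBER,0,.01,.01).ravel()
    al=(g[:,:2]-f[2:])@f[:2];la=(g[:,:2]-f[2:])@[-f[1],f[0]]
    print(len(g),f,np.arctan2(f[1],f[0]),np.percentile(al,[0,1,99,100]),np.percentile(la,[1,99]))
    for e in (al.min(),al.max()): print(f[2:]+e*f[:2])
# arm direction
w=P[ok&(P[:,2]>118)&(P[:,2]<131)&(P[:,1]>-140)&(P[:,1]<45)&(abs(P[:,0]-575)<60)]
f=cv2.fitLine(w[:,:2].astype(np.float32),cv2.DIST_HUBER,0,.01,.01).ravel();print("arm",f)
y=f[:2]*np.sign(f[1]);x=np.array([y[1],-y[0]]);col=np.array([557.1,-172.8]);print("pin",col-30*x-32*y,"col->line",(f[2:]-col)@x)
E
```

```text
127 595 [130.42 131.53 132.52] (array([ 558.63, -170.61]), np.float64(18.085034820392888))
188 209 [193.82 194.84 195.94] (array([ 557.04, -172.6 ]), np.float64(11.41966826232077))
226 984 [232.05 233.46 234.43] (array([ 556.82, -173.06]), np.float64(7.784506499363833))
816 [   0.99    0.15  458.07 -209.75] 0.153108 [-44.99 -44.09  41.16  42.23] [-6.44  6.29]
[ 413.61 -216.61]
[ 499.81 -203.31]
arm [  0.14   0.99 573.83 -52.27]
pin [ 522.86 -200.22] col->line -0.5567148276018097
```

```bash
python3 -m creep '{"slide":[[-0.15,-0.45,-4],[0,0,-5],[0,0,-4],[0,0,-3],[0,0,-1.6],[0,0,0]],"turn":[-0.02,0,0,0,0,0],"claw":[0.4,0.4,0.4,0.4,0.4,0.4]}' 40
python3 -m creep '{"slide":[[0,0,0],[0,0,0],[0,0,0],[0,0,0]],"turn":[0,0,0,0],"claw":[0.05,0.05,0.05,0.05]}' 40
python3 - <<'E'
from h import *
im,d=manip.camera('wrist');save('w7',im);s=manip.read_state();print(s["eef_pos"],s["wrist_force"],s["moment"])
E
```

```text
clock: 12.72
eef_pos: [451.0, -211.0, 278.5]
eef_rot: [-3.141, 0.001, 0.151]
wrist_force: [0.1, -0.0, 1.4]
finger_gap: 37.3
finger_force: 0.0
clock: 13.22
eef_pos: [451.1, -211.1, 279.5]
eef_rot: [3.141, -0.001, 0.151]
wrist_force: [-1.3, -1.0, 5.6]
finger_gap: 12.9
finger_force: 40.0
[ 451.10806794 -211.14698181  279.56660724] [-1.14592476 -0.92753265  5.77844281] [-0.17364246  0.30011762 -0.22484012]
```

View pics/w7.png

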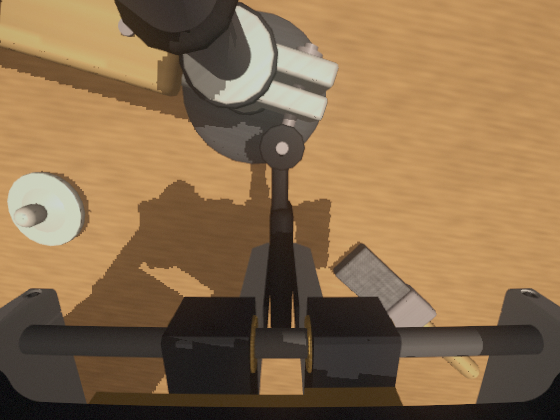

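The paddle is pinched between the pads (gap 12.9 mm) with the pin visible at (282,148). Raising about 60 mm.

```bash
python3 -m creep '{"slide":[[0,0,0.5],[0,0,1],[0,0,1.2],[0,0,1.2],[0,0,1],[0,0,0.7],[0,0,0.4],[0,0,0]],"turn":[0,0,0,0,0,0,0,0],"claw":[0.05,0.05,0.05,0.05,0.05,0.05,0.05,0.05]}' 45
python3 -m creep '{"slide":[[0,0,0],[0,0,0],[0,0,0]],"turn":[0,0,0],"claw":[0.05,0.05,0.05]}'
cat > k.py <<'E'
from h import *
import sys
np.set_printoptions(precision=2,suppress=True)
s=manip.read_state();print(s["clock"],s["eef_pos"],s["eef_rot"],s["wrist_force"],s["moment"],s["finger_force"])
for cam in ["wrist","scene","top"]:
    im,d=manip.camera(cam);cal=manip.calibration(cam)
    if len(sys.argv)>1 and cam in sys.argv[2:]: save(sys.argv[1]+cam,im if cam=="wrist" else cv2.resize(im[150:290,120:310],None,fx=4,fy=4))
    rr,cc=np.mgrid[:420,:560];P=deproj(cal,np.c_[cc.ravel(),rr.ravel()],d.ravel());ok=d.ravel()>0
    c=ok&(np.hypot(P[:,0]-557,P[:,1]+173)<30)&(P[:,2]>165)&(P[:,2]<240)
    h,e=np.histogram(P[c,2],np.arange(165,241,2));print(cam,[(int(a),int(n)) for a,n in zip(e,h) if n])
    for a,b in [(184,192),(192,200),(226,238)]:
        q=P[c&(P[:,2]>a)&(P[:,2]<b)]
        if len(q)>20: print(a,len(q),np.median(q[:,2]),circ(q))
    w=P[ok&(P[:,2]>165)&(P[:,2]<200)&(P[:,1]>-120)&(P[:,1]<45)&(abs(P[:,0]-575)<60)]
    if len(w)>50: print("arm z",np.median(w[:,2]))
E
python3 k.py a wrist
```

```text
clock: 14.28
eef_pos: [451.1, -211.1, 339.0]
eef_rot: [3.141, -0.001, 0.151]
wrist_force: [3.5, -2.7, -3.8]
finger_gap: 12.6
finger_force: 45.0
clock: 14.65
eef_pos: [451.1, -211.1, 338.8]
eef_rot: [3.141, -0.0, 0.151]
wrist_force: [4.0, -3.3, -3.4]
finger_gap: 12.9
finger_force: 45.0
14.65 [ 451.11 -211.11  338.82] [ 3.14 -0.    0.15] [ 4.02 -3.32 -3.36] [-0.64 -0.61 -0.29] 45.00469386577606
wrist [(165, 29), (167, 31), (169, 32), (171, 45), (173, 64), (175, 65), (177, 416), (179, 965), (181, 168), (183, 370), (185, 201), (187, 135), (189, 2372), (191, 644), (193, 706), (195, 350), (197, 49), (199, 50), (201, 59), (203, 66), (205, 64), (207, 62), (209, 65), (211, 78), (213, 74), (215, 69), (217, 51), (219, 11), (225, 37), (227, 125), (229, 221), (231, 1469), (233, 2834), (235, 59)]
184 3480 190.24354918878603 (array([ 558.86, -168.92]), np.float64(19.915208739706028))
192 1202 194.6708724416568 (array([ 556.99, -172.93]), np.float64(11.496751657068678))
226 4738 233.2580385403724 (array([ 554.89, -173.93]), np.float64(7.221161451442192))
arm z 184.45521848604
scene [(165, 12), (167,
[... 591 characters left out ...]
float64(7.943005709558421))
arm z 184.5200276100436
top [(165, 2), (167, 6), (169, 10), (171, 8), (173, 10), (175, 12), (177, 16), (179, 17), (181, 13), (183, 16), (185, 16), (187, 22), (189, 32), (191, 32), (193, 18), (195, 9), (197, 2), (199, 3), (201, 3), (203, 1), (205, 2), (207, 2), (209, 2), (211, 1), (215, 1), (217, 2), (219, 1), (223, 2), (225, 2), (227, 5), (229, 10), (231, 26), (233, 22), (235, 5), (237, 1)]
184 101 189.3177553551884 (array([ 556.91, -168.93]), np.float64(18.246871581273275))
192 44 193.459586463395 (array([ 555.75, -172.63]), np.float64(13.261294776861515))
226 70 232.38827883927797 (array([ 556.05, -172.69]), np.float64(8.097868998541378))
arm z 185.1575540378143
```

View pics/awrist.png

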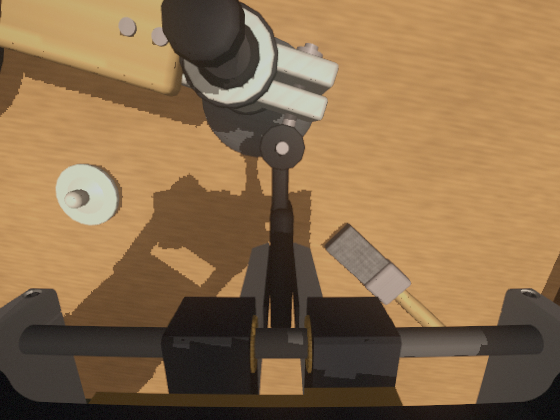

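Sleeve top reads 190.2 and the ring top 194.7 in the same view: the ring is 4 mm thick, so the rest is at the mark within about 0.5 mm. Computing the arc for the swing.

```bash
python3 - <<'E'
import numpy as np
R=7.26;a=0.151+0.08*np.arange(19);p=-R*np.c_[np.cos(a),np.sin(a)]
print(np.diff(np.round(p,2),axis=0).round(2).tolist())
E
```

```text
[[0.11, -0.57], [0.16, -0.56], [0.2, -0.55], [0.24, -0.52], [0.28, -0.51], [0.33, -0.48], [0.36, -0.46], [0.4, -0.42], [0.42, -0.39], [0.46, -0.36], [0.49, -0.32], [0.51, -0.28], [0.53, -0.23], [0.55, -0.2], [0.56, -0.15], [0.57, -0.1], [0.58, -0.06], [0.58, -0.01]]
```

```bash
python3 -m creep '{"slide":[[0.11,-0.57,0],[0.16,-0.56,0],[0.2,-0.55,0],[0.24,-0.52,0],[0,0,0],[0,0,0]],"turn":[0.08,0.08,0.08,0.08,0,0],"claw":[0.05,0.05,0.05,0.05,0.05,0.05]}'
```

```text
clock: 15.55
eef_pos: [458.1, -233.1, 338.6]
eef_rot: [3.141, 0.0, 0.469]
wrist_force: [4.0, -4.8, -5.5]
finger_gap: 12.8
finger_force: 45.0
```

```bash
python3 -m creep '{"slide":[[0.28,-0.51,0],[0.33,-0.48,0],[0.36,-0.46,0],[0.4,-0.42,0],[0.42,-0.39,0],[0.46,-0.36,0],[0,0,0]],"turn":[0.08,0.08,0.08,0.08,0.08,0.08,0],"claw":[0.05,0.05,0.05,0.05,0.05,0.05,0.05]}'
python3 -m creep '{"slide":[[0.49,-0.32,0],[0.51,-0.28,0],[0.53,-0.23,0],[0.55,-0.2,0],[0,0,0],[0,0,0]],"turn":[0.08,0.08,0.08,0.08,0,0],"claw":[0.05,0.05,0.05,0.05,0.05,0.05]}'
```

```text
clock: 16.42
eef_pos: [480.6, -259.4, 338.6]
eef_rot: [-3.142, 0.001, 0.949]
wrist_force: [1.5, -6.3, -3.6]
finger_gap: 12.5
finger_force: 45.0
clock: 17.18
eef_pos: [501.2, -269.7, 338.6]
eef_rot: [-3.142, 0.001, 1.268]
wrist_force: [1.9, -7.3, -5.7]
finger_gap: 12.6
finger_force: 45.0
```

```bash
python3 -m creep '{"slide":[[0.56,-0.15,0],[0.57,-0.1,0],[0.15,-0.01,0],[0,0,0],[0,0,0]],"turn":[0.08,0.08,0.02,0,0],"claw":[0.05,0.05,0.05,0.05,0.05]}'
python3 k.py b wrist
```

```text
clock: 17.8
eef_pos: [513.6, -272.5, 338.3]
eef_rot: [-3.14, 0.001, 1.447]
wrist_force: [-3.2, -7.5, -4.6]
finger_gap: 12.9
finger_force: 45.1
17.8 [ 513.63 -272.5   338.27] [-3.14  0.    1.45] [-3.15 -7.46 -4.64] [-1.45  0.43 -0.37] 45.05041837692261
wrist [(165, 63), (167, 50), (169, 72), (171, 116), (173, 101), (175, 109), (177, 708), (179, 531), (181, 303), (183, 639), (185, 124), (187, 503), (189, 2526), (191, 179), (193, 663), (195, 344), (197, 60), (199, 55), (201, 60), (203, 65), (205, 69), (207, 73), (209, 70), (211, 71), (213, 77), (215, 70), (217, 47), (219, 43), (221, 2), (225, 36), (227, 144), (229, 249), (231, 1985), (233, 3533), (235, 53)]
184 3545 189.64963731689846 (array([ 559.06, -170.08]), np.float64(19.20449923046269))
192 1133 194.74079918849935 (array([ 557.01, -172.91]), np.float64(11.191585396372313))
226 5995 233.21948893928368 (array([ 556.17, -173.34]), np.float64(7.913019820530661))
scene [(165, 8), (167, 8), (169, 9), (171, 16), (173, 20), (175, 15), (177, 22), (179, 12), (181, 20), (183, 16), (185, 24), (187, 48), (189, 43), (191, 23), (193, 15), (195, 
[... 404 characters left out ...]
58.53, -173.05]), np.float64(7.968180796171092))
arm z 183.82345098842916
top [(165, 2), (167, 6), (169, 8), (171, 9), (173, 13), (175, 8), (177, 18), (179, 14), (181, 17), (183, 18), (185, 17), (187, 27), (189, 31), (191, 19), (193, 15), (195, 9), (197, 3), (199, 6), (201, 2), (203, 2), (205, 2), (207, 4), (211, 2), (215, 1), (217, 1), (219, 1), (221, 1), (227, 6), (229, 14), (231, 21), (233, 19), (235, 10), (237, 2)]
184 97 188.6894644429501 (array([ 556.69, -169.97]), np.float64(17.4579461833974))
192 36 194.20811492543965 (array([ 557.  , -172.99]), np.float64(13.024929524375903))
226 71 232.5454042480153 (array([ 555.77, -172.53]), np.float64(8.322245292300495))
arm z 184.42578605678864
```

View pics/bwrist.png

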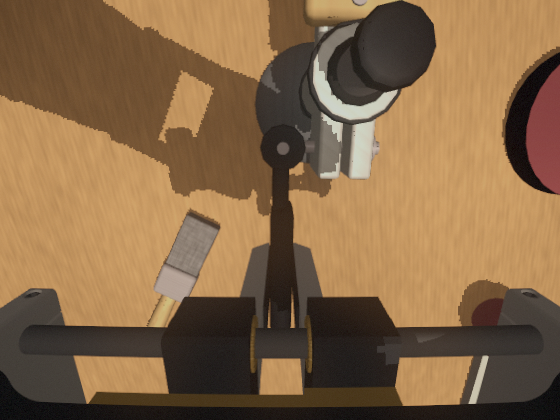

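The wrist view shows the lever now parallel to the clamp bracket and arm, and the side force has reversed, so the stop is near. Pressing gently onto the stop and lifting 0.7 mm.

```bash
python3 -m creep '{"slide":[[0.15,0,0.07],[0.15,0,0],[0,0,0],[0,0,0]],"turn":[0.02,0.01,0,0],"claw":[0.05,0.05,0.05,0.05]}'
cat > z.py <<'E'
from h import *
np.set_printoptions(precision=2,suppress=True)
im,d=manip.camera("wrist");cal=manip.calibration("wrist");s=manip.read_state();print(s["eef_pos"],s["eef_rot"],s["wrist_force"])
rr,cc=np.mgrid[:420,:560];P=deproj(cal,np.c_[cc.ravel(),rr.ravel()],d.ravel())
r=np.hypot(P[:,0]-557,P[:,1]+173);ok=d.ravel()>0
for n,a,b,lo,hi in [("sleeve",15.5,18,186,193),("ring",10.5,13,192,198),("cap",0,7,229,237)]:
    q=P[ok&(r>a)&(r<b)&(P[:,2]>lo)&(P[:,2]<hi),2];print(n,len(q),np.median(q),q.mean())
E
python3 z.py
```

```text
clock: 18.45
eef_pos: [515.4, -272.8, 337.9]
eef_rot: [-3.133, -0.0, 1.476]
wrist_force: [-21.6, -8.7, -4.3]
finger_gap: 12.6
finger_force: 45.6
[ 515.38 -272.81  337.95] [-3.13 -0.    1.48] [-21.35  -6.94  -4.03]
sleeve 1117 189.60004041107035 189.58266221740672
ring 740 194.57351638194973 194.5327543882595
cap 2333 233.5263723790497 233.52004416019574
```

```bash
python3 -m creep '{"slide":[[-0.1,0,0.15],[0,0,0],[0,0,0]],"turn":[0,0,0],"claw":[0.05,0.05,0.05]}'
python3 z.py
```

```text
clock: 18.88
eef_pos: [514.8, -272.7, 339.8]
eef_rot: [-3.135, -0.0, 1.477]
wrist_force: [-15.9, -7.0, -4.2]
finger_gap: 13.2
finger_force: 45.6
[ 514.76 -272.73  339.81] [-3.14 -0.    1.48] [-14.71  -7.55  -3.77]
sleeve 1098 191.4432550913616 191.41892947399964
ring 726 194.54997379291024 194.49219387894325
cap 2213 233.49762631025553 233.5213081115312
```

```bash
python3 -m creep '{"slide":[[0,0,-0.09],[0,0,0],[0,0,0],[0,0,0]],"turn":[0,0,0,0],"claw":[0.05,0.05,0.05,0.05]}'
python3 z.py; python3 k.py c scene|tail -25 | head -3
python3 - <<'E'
from h import *
im,d=manip.camera("scene")
save("s9",cv2.resize(im[140:300,120:420],None,fx=2.6,fy=2.6))
E
```

```text
clock: 19.42
eef_pos: [514.8, -272.7, 338.9]
eef_rot: [-3.135, -0.0, 1.476]
wrist_force: [-16.0, -8.0, -4.3]
finger_gap: 12.6
finger_force: 45.6
[ 514.77 -272.75  338.91] [-3.14 -0.    1.48] [-15.31  -8.15  -4.89]
sleeve 1096 190.48258523409032 190.5086058864815
ring 735 194.60397349937796 194.5624079839987
cap 2270 233.49763004586202 233.5096883523656
19.475 [ 514.77 -272.75  338.91] [-3.14 -0.    1.48] [-15.31  -8.15  -4.89] [-1.44  2.47 -0.67] 45.634413957595825
wrist [(165, 58), (167, 49), (169, 63), (171, 113), (173, 134), (175, 85), (177, 362), (179, 849), (181, 240), (183, 675), (185, 309), (187, 162), (189, 2437), (191, 624), (193, 671), (195, 355), (197, 50), (199, 56), (201, 65), (203, 60), (205, 69), (207, 73), (209, 63), (211, 71), (213, 81), (215, 82), (217, 72), (219, 37), (221, 2), (225, 47), (227, 142), (229, 248), (231, 1947), (233, 3468), (235, 44)]
184 3873 190.12451397171353 (array([ 559.63, -168.99]), np.float64(20.049750790793386))
```

View pics/s9.png

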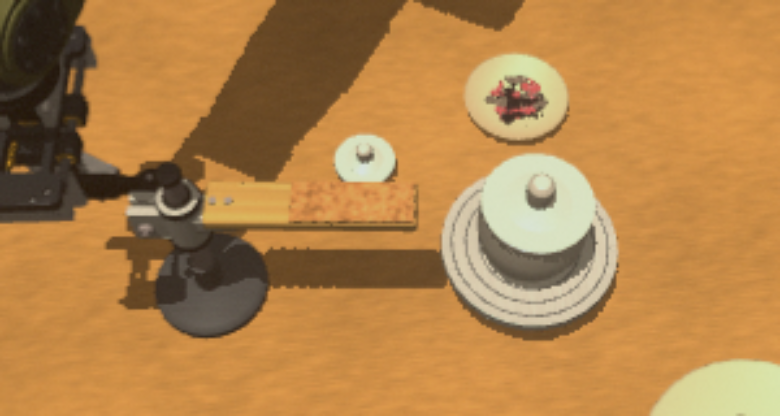

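The view shows the lid seated on the jar, the rest raised with its sleeve top 4.1 mm below the ring's top (so level with its 4 mm underside), and the lever held on its stop. Handing in.

```bash
python3 -c "
from cell import manip
print(manip.sign_off())"
```

```text
the job is handed in; nothing more can be done
None
```

I handed the job in at about 19.5 s, still gripping the lever: the lid is seated and level on the jar, the sleeve's top edge measures about 0.1 mm below the mark, and the lever is pressed on its closed stop. The hand-in gave no verdict.

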